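Slide the lamp carriage round the bent rail

ROBOT

A 6-joint arm with a two-finger parallel gripper is mounted at the origin on the work surface. World frame = base frame: x ahead of the robot, y to its left, z up, the work surface at z = 0. Lengths are in m, angles in degrees, forces in N, time in s.
With the tool pointing down it reaches from about 0.375 to 0.9 m from the base axis. Payload 3.1 kg.
Tool frame: the origin (TCP) lies on the centre line of the jaws, within the pads' length; the fingertips stand 17 mm ahead of it and the grasp point (between the pads) lies 2 mm behind it; z points along the fingers, y is the line along which they close (so a half turn about z gives the same grasp; the last joint's range is limited). The gripper opens to 87 mm and grips with 3 to 60 N. Pads are 19 mm wide; open, the fingers measure 117 mm over their backs; the gripper's body (75 mm by 190 mm) begins 51 mm behind the grasp point.
Start: joints at [63.627, 30.224, 82.088, -0, 67.689, -10.227], TCP at [0.174, 0.6, 0.24] pointing down, gripper open.
Joint ranges: [-176.69, 176.69], [-43.24, 126.21], [12.49, 139.97], [-82, 262], [0, 151.66], [-163.58, 163.58]. Speed limits (degrees/s): [159.86, 159.86, 180, 180, 180, 180].

INTERFACE

Orientations are given as a 3x3 rotation matrix whose columns are the frame's x, y, z axes.
In Python, from rig import bot, imaging, finder gives the robot as it stands. The module is installed in compiled form; this text tells all that it offers.
- The arm moves only by the tool play_rows, never from a script. Its argument "motion" is a list that holds one entry, the list of rows, each a list of 6 numbers: the shift along the tool's x, y, z in shares of 0.5 m (1.0 is 0.5 m), then the turn, a rotation vector about the tool's x, y, z in shares of 180 degrees (1.0 is 180 degrees). In form: [[[dx, dy, dz, wx, wy, wz], ...]]. A call has 1 to 8 rows; each row is the pose to reach, as a shift and turn from the pose commanded when the call began, along the tool's axes at that moment; what a row does not reach only later rows make up. A row lasts 1/12 s, in which the tool goes at most 41.7 mm and 7.16 degrees, less where a joint would pass 70% of its speed; a pose out of reach is approached as far as the arm can. A call with a gripper value outside its range is refused whole. "fingers" is the finger opening in m, from 0 to 0.087, set as the call begins (left out, the last holds). The fingers move at their own pace and stop on an object; the grip force is fixed at half the most. Time passes only in rows, so rows that repeat a pose let the fingers close. It gives the time, the measured TCP pose, the force, the opening and the grip force at its end, in the units of the state.
- bot.read_state(): the state, without advancing time (a new reading comes with each control period).
- imaging.capture(name): name is "scene" or "top" or "wrist"; returns a dict with "frame" (480x640x3 uint8, red, green, blue), "camera_matrix" (3x3 intrinsics, pixels), "R" (3x3) and "t" (3): a world point X has camera coordinates R X + t. Camera axes: x right, y down, z forward; pixel columns grow to the right and rows downward; lengths in m; the calibration is good to about 2 mm. A picture is of the moment at which its call begins. There is no depth.
- bot.hand_in(): hands the job in; it is judged then, once.
Trained networks look in the newest picture that a camera, given by its name, has taken for a name from the list of things; names that differ only in an ending like _2 or _b are one class to them, and where a whole thing is asked for, a point or a joint stands for the part that bears it (a point fixed in the world has none). Each returns a list of dicts, best first, with "confidence" (0 to 1); they miss things now and then, are a little off and sometimes report something else, mostly with a low value. They report only what shows in the picture. A call takes as long as a camera call. They do not tell look-alikes from the thing itself.
- finder.recognise(camera, name): "at" ([x, y, z] in m, in world coordinates, good to about 4 mm: the middle of the surface that is visible of it).
- finder.outline_of(camera, name): "pixels" (480x640 bool, what is visible of it).
The state is a dict: "time_s": time; "joint_positions": joint angles; "qvel": joint speeds; "tau": joint torques, N m; "position": TCP position; "tcp_rot": TCP orientation; "force": force on the tool from outside, world axes, zero at the start; "moment": the same for the moment, N m; "opening": opening from 0.0 (shut) to 1.0 (fully open); "grasp_force": force on a finger pad.
Only numpy, scipy, OpenCV 4.12 (cv2) and the standard library are available. Lean on these libraries where they do the work, as an engineer would, in place of code of your own. Each camera call takes 0.05 s, during which the arm holds its last target. There are 200 camera calls.

TASK

Take the lamp carriage by its upright tab and slide it gently along the bent rail, round the bend and out along the far leg, until it has pushed the black stop ring fully home against the end knob; then let it hang there freely. The bend was made by hand, so feel your way and ease the carriage when it binds: more than about 20 newtons on the rail is too much. Do not push the stand, the rod or the ring with the gripper itself, keep off the picture, and leave the jars, cup, bottle and tools where they are.

Things in the scene. Friction and masses are not known exactly. Their poses are not given: they have to be found in the camera images.
- stand: Fixed stand: dark foot 100 mm across, 18 mm post, and a bent round steel rod 13 mm thick, level, its axis 160 mm above the table. Origin: under the post on the table; x runs along the inner leg, z up. In this frame (mm) the rod's axis goes straight from (0,0) to (140,0), then bends left (to +y), then goes straight on (outer leg). Rod, knob and stop ring count as part of it.
- bend_start (a point): On the rod's axis, 140 mm from the post: the straight inner leg ends and the bend begins (160 mm above the table).
- bend_centre (a point): Centre of the bend's circle, at rod height: 80 mm radius, at (140,80) mm in the stand's frame. The rod was bent by hand: the bend turns about 60 degrees, up to 8 more or less, not measured. From the bend's end the outer leg runs straight, in line with the end of the bend, for 144 mm to the inner face of a black end knob (32 mm across). The rod is stiff and does not give.
- carriage: Lamp carriage, 0.2 to 0.3 kg, threaded on the rod, free to slide and swing; hangs upright. Aluminium collar 28 mm long, 25 mm outside, 16 mm bore; under it a black lamp head 52 mm across reaching 74 mm below the bore axis. Origin: centre of the bore; x along the bore (away from the post at the start), z up. It hangs 1.5 mm below the rod's axis. Starts on the inner leg 45 to 95 mm from the post.
- tab (a point): Centre of the carriage's flat upright grip tab, 40 mm above the bore axis. The tab is 24 mm long along the rod, 12 mm thick across it; free to grip from 13 mm above the bore axis up to its top at 61 mm.
- stop_ring (a joint): How far the black rubber stop ring (26 mm across, 16 mm long, on the outer leg) has been pushed outwards, in m: starts at 0 to 0.003; at 0.020 it lies against the end knob, fully home. It slides stiffly (about 3 N) and stays where it is left. At 0 its inner face is 108 mm beyond the end of the bend.
- picture: Framed picture, fixed, flat on the table beside the stand: 280 x 260 mm, 30 mm high. Origin: centre of its underside.
- jar_ochre: Small amber jar with a black cap, 40 mm across, 65 mm high, near the inner leg. Bystander, not to be moved. Origin: centre of its underside.
- jar_cream: Small cream jar with a black cap, 40 mm across, 65 mm high, near the inner leg. Bystander, not to be moved. Origin: centre of its underside.
- brush: Paint brush lying on the table. Bystander, not to be moved. Origin: about its middle, on the table.
- spatula: Spatula, 180 mm, lying on the table. Bystander, not to be moved. Origin: about its middle, on the table.
- cup: White cup, 70 mm across, 70 mm high. Bystander, not to be moved. Origin: centre of its underside.
- varnish: Amber bottle, 56 mm across, 130 mm high. Bystander, not to be moved. Origin: centre of its underside.
Things that resemble listed ones, but are neither listed nor needed, are in the scene too. Of the things like the carriage, leave any that is green or red; of the rest the smaller one is meant.

How it is judged:
By the outcome, as a careful person would: the job done as asked, in the order asked, and still so for the second after the job is handed in, with the robot touching nothing.
It also fails if it takes over 72 s, if anything falls off the work surface, if the arm or the gripper's body presses on something with over 40 N, if the wrist force passes 120 N, or if a joint passes its speed limit or range.

## Working session

There is one attempt and no reset: what is moved stays moved. The work goes in short steps, Python scripts to look and compute and a tool call to move; the robot and the scene stay as the last step left them, time stands still between calls to the robot, and variables do not carry over. Pictures are saved under pics/ and viewed, at most 10 in all, crops included, and the job is handed in when it is done.

Besides the shell and the picture viewer there is one more tool, called after ">>>" by a JSON object that holds its "method" and its "body". play_rows: Moves the arm, as the interface text tells. Its arguments: {"type":"object","properties":{"motion":{"type":"array"},"fingers":{"type":"number"}},"required":["motion"]}

```bash
mkdir -p pics; python3 - <<'E'
from rig import bot, imaging, finder
import cv2, numpy as np
for c in ["scene","top"]:
    d=imaging.capture(c); cv2.imwrite(f"pics/{c}1.png",d["frame"][:,:,::-1])
    np.savez(f"{c}1.npz",**d)
    for n in ["stand","carriage","tab","stop_ring","picture","jar_ochre","jar_cream"]:
        print(c,n,[(round(r["confidence"],2),np.round(r["at"],3).tolist()) for r in finder.recognise(c,n)])
s=bot.read_state();print(s)
E
```

```text
scene stand [(0.98, [0.55, -0.057, 0.131]), (0.67, [0.463, -0.309, 0.004]), (0.5, [0.581, -0.008, 0.136])]
scene carriage [(0.86, [0.567, -0.224, 0.044]), (0.83, [0.751, -0.1, 0.063]), (0.79, [0.584, -0.01, 0.134]), (0.55, [0.763, 0.087, 0.052])]
scene tab [(0.91, [0.768, 0.088, 0.054]), (0.84, [0.748, -0.105, 0.065]), (0.62, [0.569, -0.226, 0.045]), (0.61, [0.582, -0.003, 0.136]), (0.17, [0.519, 0.22, 0.17])]
scene stop_ring [(0.54, [0.518, 0.22, 0.171])]
scene picture [(0.84, [0.416, 0.156, 0.015])]
scene jar_ochre [(0.78, [0.681, 0.002, 0.051])]
scene jar_cream [(0.8, [0.652, -0.084, 0.054])]
top stand [(0.67, [0.545, -0.048, 0.161])]
top carriage [(0.69, [0.549, -0.221, 0.039]), (0.66, [0.732, -0.104, 0.059]), (0.64, [0.734, 0.083, 0.056]), (0.49, [0.564, -0.007, 0.131])]
top tab [(0.94, [0.729, -0.102, 0.061]), (0.69, [0.553, -0.218, 0.038]), (0.68, [0.741, 0.078, 0.057]), (0.65, [0.567, -0.005, 0.13]), (0.61, [0.404, 0.154, 0.01])]
top stop_ring [(0.6, [0.51, 0.218, 0.168])]
top picture [(0.57, [0.408, 0.156, 0.012])]
top jar_ochre [(0.58, [0.657, 0.005, 0.066])]
top jar_cream [(0.54, [0.638, -0.084, 0.067])]
{'time_s': 0.8, 'joint_positions': array([ 6.36266621e+01,  3.02208010e+01,  8.20872706e+01, -5.36481769e-04,
        6.76885455e+01, -1.02269956e+01]), 'qvel': array([ 0.00404934, -0.00464264, -0.06410847, -0.04392195,  0.04022713,
        0.08981138]), 'tau': array([-1.06872239e-04, -4.39947867e+01, -1.76982576e+01,  6.34214748e-02,
        5.02592814e-02, -1.73030691e-05]), 'position': array([0.17377181, 0.60034195, 0.23957981]), 'tcp_rot': array([[-9.60555529e-01,  2.78088250e-01,  3.39878773e-05],
       [ 2.78088252e-01,  9.60555528e-01,  4.90479480e-05],
       [-1.90075854e-05,  5.65649070e-05, -9.99999998e-01]]), 'force': array([-0.17181282, -0.17738499,  0.0514744 ]), 'moment': array([-0.01227681, -0.01933504,  0.01458106]), 'grasp_force': 0.0, 'opening': 0.998613247495621}
```

View pics/scene1.png

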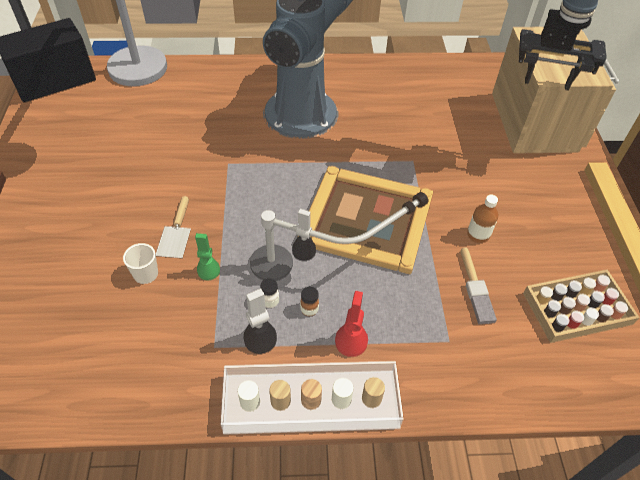

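View pics/top1.png

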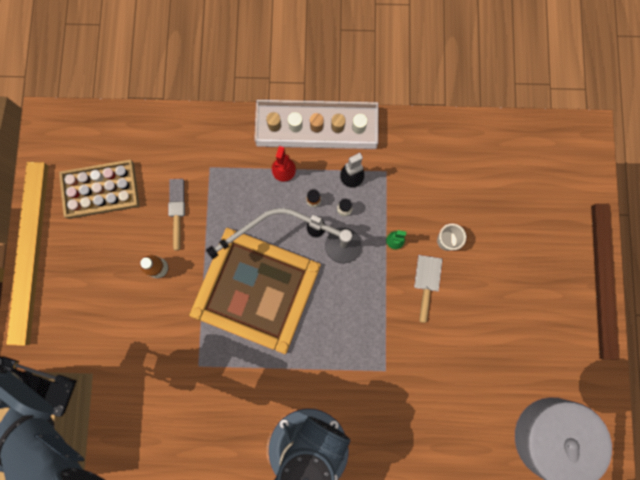

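The scene view shows the post top at (268,217), the carriage on the rod at (304,225), the bend near (350,240), and the ring and knob at (410-421,200). The top view has the post at (346,236), the carriage at (316,222) and the knob at (212,251). Next I fit the rod.

```bash
cat > fit.py <<'E'
import numpy as np, cv2
from scipy.optimize import least_squares
from scipy.ndimage import map_coordinates
def local(s,phi,R=.08):
    # stand frame point + heading at arc length s
    L=.14; B=R*phi
    if s<=L: return np.array([s,0]),0.
    if s<=L+B:
        a=(s-L)/R; return np.array([L+R*np.sin(a),R-R*np.cos(a)]),a
    e=np.array([L+R*np.sin(phi),R-R*np.cos(phi)]); return e+(s-L-B)*np.array([np.cos(phi),np.sin(phi)]),phi
def world(p,s,z=.16,side=0):
    q,a=local(s,p[3]); q=q+side*np.array([-np.sin(a),np.cos(a)])
    c,sn=np.cos(p[2]),np.sin(p[2])
    return np.array([p[0]+c*q[0]-sn*q[1],p[1]+sn*q[0]+c*q[1],z]),a+p[2]
def proj(d,X):
    c=np.atleast_2d(X)@d["R"].T+d["t"]; u=c@d["camera_matrix"].T
    return u[:,:2]/u[:,2:]
def ray(d,uv,z):
    r=np.linalg.solve(d["camera_matrix"],[uv[0],uv[1],1]); r=d["R"].T@r; o=-d["R"].T@d["t"]
    return o+r*(z-o[2])/r[2]
E
python3 - <<'E'
from rig import finder
from fit import *
ims={c:dict(np.load(f"{c}1.npz")) for c in ["scene","top"]}
P0=None
for c,post,knob,extra in [("scene",(268,217),(423,198),[(345,240)]),("top",(346,236),(211,252),[(283,211)])]:
    d=ims[c]; print(c,"post",ray(d,post,.17).round(3),"knob",ray(d,knob,.16).round(3))
    m=finder.outline_of(c,"stand")[0]["pixels"]; d["m"]=m.astype(float); cv2.imwrite(f"pics/m_{c}.png",(m*255).astype(np.uint8))
    r=finder.outline_of(c,"stop_ring"); 
    if r:
        v,u=np.nonzero(r[0]["pixels"]); print("ring",u.mean(),v.mean(),len(u),ray(d,(u.mean(),v.mean()),.16))
def sections(p,d,w):
    out=[]
    for s in np.arange(.02,.14+.08*p[3]+.1,.004):
        X,h=world(p,s); uv=proj(d,X)[0]; t=proj(d,world(p,s+.002)[0])[0]-proj(d,world(p,s-.002)[0])[0]; t/=np.linalg.norm(t); n=np.array([-t[1],t[0]])
        k=np.arange(-w,w+.1,.25); pts=uv+k[:,None]*n
        v=map_coordinates(d["m"],[pts[:,1],pts[:,0]],order=1)
        width=v.sum()*.25
        f=np.linalg.norm(proj(d,X+[0,0,.0])[0]-proj(d,world(p,s,side=.0065)[0])[0])*2
        out.append((s,uv+n*(v*k).sum()/max(v.sum(),.01),width,f))
    return out
def fitc(cs,p):
    for w in [14,9,7,7,7]:
        S=[(d,o) for d in [ims[c] for c in cs] for o in sections(p,d,w) if 1.5<o[2]<o[3]*1.6]
        def res(q):
            r=[]
            for d,o in S:
                X=proj(d,world(q,o[0])[0])[0]; t=proj(d,world(q,o[0]+.002)[0])[0]-proj(d,world(q,o[0]-.002)[0])[0]; t/=np.linalg.norm(t)
                r.append((o[1]-X)@np.array([-t[1],t[0]]))
            return np.array(r+[(q[0]-p0[0])*100,(q[1]-p0[1])*100])
        f=least_squares(res,p,loss="soft_l1",f_scale=.5); p=f.x
    print(cs,p.round(4),"deg",np.degrees(p[2:]).round(2),"n",len(S),"rms",np.sqrt((res(p)**2).mean()).round(2)); return p
p0=np.r_[(ray(ims["scene"],(268,217),.17)+ray(ims["top"],(346,236),.17))[:2]/2,np.radians(75),np.radians(60)]
for cs in (["scene"],["top"],["scene","top"]): p=fitc(cs,p0)
np.save("p.npy",p)
for c in ims:
    im=cv2.resize(ims[c]["frame"][:,:,::-1],None,fx=4,fy=4,interpolation=cv2.INTER_CUBIC)
    for s in np.arange(0,.14+.08*p[3]+.145,.006):
        u=(proj(ims[c],world(p,s)[0])[0]+.5)*4; cv2.circle(im,tuple(int(x) for x in u),2,(0,0,255),-1)
    u=(proj(ims[c],world(p,.16)[0])[0]*4).astype(int); im=im[max(0,u[1]-220):u[1]+220,max(0,u[0]-400):u[0]+400]; cv2.imwrite(f"pics/fit_{c}.png",im)
a,b=cv2.imread("pics/fit_scene.png"),cv2.imread("pics/fit_top.png"); o=np.vstack([a[70:370],b[70:370]]); print(o.shape); cv2.imwrite("pics/fit.png",o)
E
```

```text
scene post [ 0.543 -0.079  0.17 ] knob [0.487 0.259 0.16 ]
top post [ 0.54  -0.082  0.17 ] knob [0.493 0.253 0.16 ]
ring 223.9047619047619 243.3968253968254 63 [0.5153304  0.22170056 0.16      ]
['scene'] [ 0.5399 -0.0805  1.1594  1.0571] deg [66.43 60.57] n 69 rms 0.26
['top'] [ 0.5417 -0.0806  1.1655  1.0631] deg [66.78 60.91] n 64 rms 0.18
['scene', 'top'] [ 0.5401 -0.0807  1.1575  1.0659] deg [66.32 61.07] n 133 rms 0.29
(600, 800, 3)
```

View pics/fit.png

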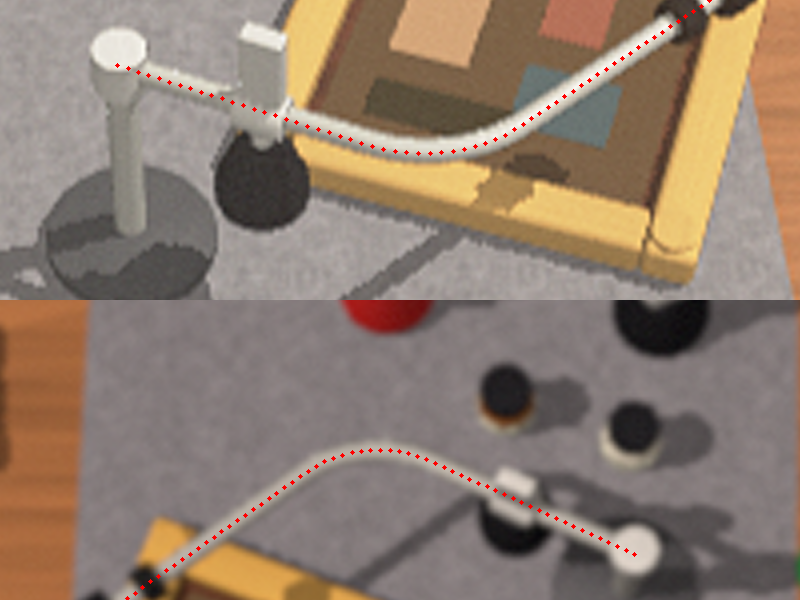

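The overlay follows the rod in both views. Next: the carriage's position and the approach numbers.

```bash
cat >> fit.py <<'E'
def target(p,s,z,fwd=0,right=0):
    X,h=world(p,s,z,side=-right); return X+fwd*np.array([np.cos(h),np.sin(h),0]),h
def rel(st,X,h):
    """tool-frame shift (mm) and rotvec (deg) from state to down-pointing pose with tool x at heading h"""
    from scipy.spatial.transform import Rotation as Ro
    T=np.column_stack([[np.cos(h),np.sin(h),0],[np.sin(h),-np.cos(h),0],[0,0,-1]])
    R=st["tcp_rot"]; return (R.T@(X-st["position"])*1000).round(1).tolist(),np.degrees(Ro.from_matrix(R.T@T).as_rotvec()).round(2).tolist()
E
python3 - <<'E'
from rig import bot
from fit import *
p=np.load("p.npy")
for c,q in [("scene",(263,35+70)),("top",(515,182+70))]:
    d=dict(np.load(f"{c}1.npz")); u=(proj(d,world(p,.16)[0])[0]*4).astype(int)
    uv=(np.array([max(0,u[0]-400)+q[0],max(0,u[1]-220)+q[1]]))/4-.5
    X=ray(d,uv,.2195)[:2]-p[:2]; print(c,uv,"s,side",X@[np.cos(p[2]),np.sin(p[2])],X@[-np.sin(p[2]),np.cos(p[2])])
st=bot.read_state()
X,h=target(p,.07,.30); print(X,rel(st,X,h))
E
```

```text
scene [303.75 211.5 ] s,side 0.08231988361426378 0.0010135769028543767
top [315.25 218.25] s,side 0.08238287607711492 8.915493043297435e-05
[ 0.5682349  -0.01661709  0.3       ] ([-550.5, -482.9, -60.4], [0.0, -0.0, 97.54])
```

The rows are not in the units I measure in: shifts go in shares of 0.5 m and turns go in shares of 180 degrees. I convert before sending: -0.205 m is -0.41, -0.175 m is -0.35, 54 degrees is 0.3.

>>> {"method": "play_rows", "body": {"motion": [[[0,0,-0.08,0,0,0.0278],[-0.04,-0.04,-0.12,0,0,0.0667],[-0.11,-0.094,-0.12,0,0,0.1056],[-0.17,-0.146,-0.12,0,0,0.1444],[-0.23,-0.196,-0.12,0,0,0.1833],[-0.29,-0.248,-0.12,0,0,0.2222],[-0.35,-0.298,-0.12,0,0,0.2611],[-0.41,-0.35,-0.12,0,0,0.3]]], "fingers": 0.06}}

```text
time_s: 1.67
position: [0.3227, 0.3737, 0.2998]
tcp_rot: [[-0.334, 0.942, 0.001], [0.942, 0.334, 0.001], [0.0, 0.001, -1.0]]
force: [1.5, -0.5, 0.3]
opening: 0.693
grasp_force: 0.0
```

```bash
python3 - <<'E'
from rig import bot
from fit import *
p=np.load("p.npy"); st=bot.read_state()
print(st["position"],st["time_s"],rel(st,*target(p,.0823,.30)))
E
```

```text
[0.32274876 0.37373044 0.29984636] 1.6667 ([-441.0, 109.3, -0.2], [0.04, -0.03, 43.22])
```

In the tool's units: -0.31 m is -0.62, 0.04 m is 0.08, 43 degrees is 0.2389.

>>> {"method": "play_rows", "body": {"motion": [[[-0.078,0.02,0,0,0,0.0333],[-0.156,0.04,0,0,0,0.0667],[-0.234,0.06,0,0,0,0.1],[-0.312,0.08,0,0,0,0.1333],[-0.39,0.1,0,0,0,0.1667],[-0.468,0.12,0,0,0,0.2],[-0.546,0.14,0,0,0,0.2333],[-0.62,0.156,0,0,0,0.2389]]]}}

```text
time_s: 2.33
position: [0.5019, 0.1081, 0.2999]
tcp_rot: [[0.397, 0.918, 0.001], [0.918, -0.397, 0.0], [0.001, 0.001, -1.0]]
force: [1.1, 1.1, 0.2]
opening: 0.69
grasp_force: 0.0
```

```bash
python3 - <<'E'
from rig import bot
from fit import *
p=np.load("p.npy"); st=bot.read_state()
print(st["position"],st["time_s"],rel(st,*target(p,.0823,.30)))
E
```

```text
[0.5019455  0.10808487 0.29986298] 2.3333 ([-75.8, 110.4, -0.1], [0.06, -0.03, 0.28])
```

In the tool's units: 0.11 m is 0.22, -0.04 m is -0.08, 0.3 degrees is 0.0017.

>>> {"method": "play_rows", "body": {"motion": [[[-0.04,0.058,0,0,0,0.0017],[-0.08,0.116,0,0,0,0.0017],[-0.116,0.17,0,0,0,0.0017],[-0.14,0.204,0,0,0,0.0017],[-0.152,0.22,0,0,0,0.0017],[-0.152,0.22,0,0,0,0.0017]]]}}

```text
time_s: 2.83
position: [0.5729, -0.0048, 0.2993]
tcp_rot: [[0.4, 0.916, 0.0], [0.916, -0.4, -0.0], [-0.0, 0.001, -1.0]]
force: [-0.5, 0.1, 0.0]
opening: 0.691
grasp_force: 0.0
```

```bash
python3 - <<'E'
from rig import bot,imaging
from fit import *
p=np.load("p.npy"); d=imaging.capture("wrist"); st=bot.read_state(); np.savez("wrist1.npz",**d)
print(st["position"],st["time_s"],rel(st,*target(p,.0823,.198)))
im=d["frame"][:,:,::-1].copy()
for s in np.arange(0,.3,.006):
    u=proj(d,world(p,s)[0])[0]
    if 0<u[0]<640 and 0<u[1]<480: cv2.circle(im,tuple(int(x) for x in u),1,(0,0,255),-1)
for a in (-.012,.012):
  for b in (-.006,.006):
    u=proj(d,target(p,.0823,.2195,a,b)[0])[0]; cv2.circle(im,tuple(int(x) for x in u),2,(0,255,0),-1)
cv2.imwrite("pics/w1.png",im)
E
```

```text
[ 0.57174125 -0.00319993  0.29926644] 2.8833 ([-1.4, 2.3, 101.3], [-0.07, -0.02, 0.15])
```

View pics/w1.png

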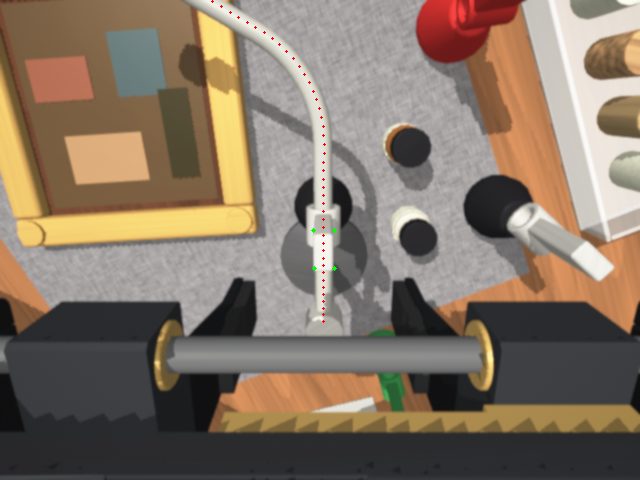

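The wrist view shows the tab top near (323,250), matching the predicted corners, with the rod dots on the rod. Now I descend.

In the tool's units: 0.101 m is 0.202, 0.098 m is 0.196.

>>> {"method": "play_rows", "body": {"motion": [[[0,0.002,0.04,0,0,0],[0,0.002,0.09,0,0,0],[0,0.002,0.14,0,0,0],[0,0.002,0.176,0,0,0],[0,0.002,0.196,0,0,0],[0,0.002,0.202,0,0,0],[0,0.002,0.202,0,0,0],[0,0.002,0.202,0,0,0]]], "fingers": 0.04}}

```text
time_s: 3.55
position: [0.5734, -0.0028, 0.1996]
tcp_rot: [[0.397, 0.918, 0.002], [0.918, -0.397, -0.0], [0.0, 0.002, -1.0]]
force: [-0.0, 0.0, 1.4]
opening: 0.465
grasp_force: 0.0
```

```bash
python3 - <<'E'
from rig import bot,imaging
from fit import *
p=np.load("p.npy")
for i in range(3):
    d=imaging.capture("wrist"); st=bot.read_state(); print(st["position"],st["time_s"],rel(st,*target(p,.0823,.198)),st["force"])
im=d["frame"][:,:,::-1].copy()
for s in np.arange(0,.4,.006):
    u=proj(d,world(p,s)[0])[0]
    if 0<u[0]<640 and 0<u[1]<480: cv2.circle(im,tuple(int(x) for x in u),1,(0,0,255),-1)
u=proj(d,st["position"]-np.array([0,0,.0]))[0]; print(u)
cv2.imwrite("pics/w2.png",im)
E
```

```text
[ 0.57367794 -0.00307229  0.19993797] 3.6 ([-2.3, 0.4, 1.9], [0.15, -0.04, 0.27]) [ 0.28467541 -0.56689027  0.1833488 ]
[ 0.57371995 -0.00323952  0.19998898] 3.65 ([-2.2, 0.3, 2.0], [0.16, -0.04, 0.26]) [ 0.03055433  0.52589058 -0.22842748]
[ 0.5736566  -0.00333714  0.19991835] 3.7 ([-2.0, 0.4, 1.9], [0.15, -0.03, 0.25]) [-0.28125614  0.92814736 -0.33835492]
[323.55996461 316.47294728]
```

View pics/w2.png

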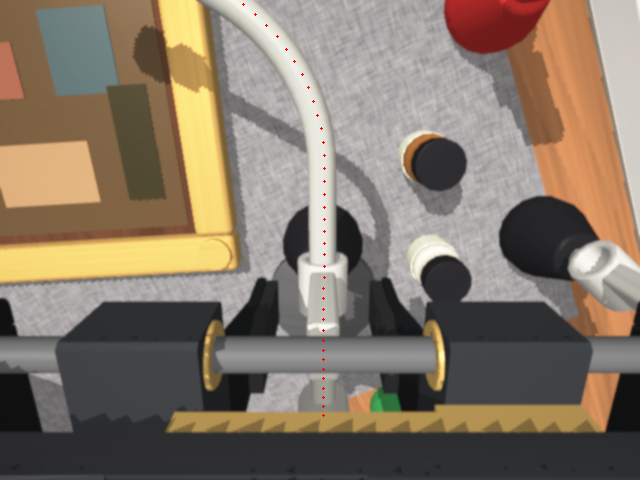

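The wrist view shows the tab top at (322,325), centred between fingers at 265 and 383. I close and watch the forces.

In the tool's units: -0.002 m is -0.004, -0.001 m is -0.002, 0.3 degrees is 0.0017.

>>> {"method": "play_rows", "body": {"motion": [[[-0.002,0,0.002,0,0,0.0017],[-0.004,0,0.004,0,0,0.0017],[-0.004,0,0.004,0,0,0.0017],[-0.004,0,0.004,0,0,0.0017],[-0.004,0,0.004,0,0,0.0017],[-0.004,0,0.004,0,0,0.0017],[-0.004,0,0.004,0,0,0.0017]]], "fingers": 0.005}}

```text
time_s: 4.28
position: [0.5722, -0.0053, 0.1966]
tcp_rot: [[0.403, 0.915, 0.0], [0.915, -0.403, -0.0], [-0.0, 0.0, -1.0]]
force: [-0.0, -1.1, -0.4]
opening: 0.135
grasp_force: 30.0
```

```bash
cat > now.py <<'E'
import sys
from rig import bot
from fit import *
p=np.load("p.npy"); off=np.load("off.npy") if len(sys.argv)>1 else np.zeros(3)
st=bot.read_state(); R=st["tcp_rot"]
print("t",round(st["time_s"],2),"pos",st["position"].round(4),"Ft",(R.T@st["force"]).round(1),"Mt",(R.T@st["moment"]).round(2),"grip",round(st["grasp_force"],1),round(st["opening"]*87,1))
# nearest s
ss=np.arange(.03,.36,.0005); D=[np.linalg.norm(world(p,s)[0][:2]-(st["position"]-off)[:2]) for s in ss]; s=ss[int(np.argmin(D))]
X,h=target(p,s,.198); dv=st["position"]-X; print("s",s,"s_bend_end",round(.14+.08*p[3],4),"right mm",round(float(dv@[np.sin(h),-np.cos(h),0])*1000,2),"heading err",round(np.degrees(np.arctan2(R[1,0],R[0,0])-h),2))
E
python3 now.py; python3 - <<'E'
from rig import imaging
for i in range(2): imaging.capture("wrist")
E
python3 now.py
```

```text
t 4.28 pos [ 0.5722 -0.0053  0.1966] Ft [-1.1  0.4  0.4] Mt [ 0.03 -0.16  0.02] grip 30.0 11.7
s 0.08200000000000005 s_bend_end 0.2253 right mm -0.95 heading err -0.07
t 4.38 pos [ 0.5722 -0.0053  0.1966] Ft [-0.8  0.4 -0.2] Mt [-0.01 -0.18 -0.02] grip 30.0 11.8
s 0.08200000000000005 s_bend_end 0.2253 right mm -0.94 heading err -0.06
```

```bash
cat > plan.py <<'E'
# plan.py ds_mm [right_mm] [yaw_deg] [n] : rows along the rod from the current place
import sys
from now import *
a=[float(x) for x in sys.argv[2:]]+[0]*4
ds,ri,yw,n=a[0],a[1],a[2],int(a[3] or 8)
for k in range(1,n+1):
    sk=s+ds/1000*k/n; sb=.14+.08*p[3]
    ins=.0006*np.clip(min((sk-.126)/.028,(sb+.014-sk)/.028),0,1)
    X,h=target(p,sk,zt if (zt:=np.load("z.npy")) else .198,right=ri/1000-ins); X[:2]+=off[:2]
    sh,w=rel(st,X,h+np.radians(yw)); print([round(v/1000,4) for v in sh]+[round(v,1) for v in w])
E
python3 - <<'E'
from fit import *
p=np.load("p.npy"); h=p[2]; np.save("off.npy",-.00094*np.array([np.sin(h),-np.cos(h),0])); np.save("z.npy",.1981)
E
python3 plan.py 1 10
```

```text
t 4.38 pos [ 0.5722 -0.0053  0.1966] Ft [-0.8  0.4 -0.2] Mt [-0.01 -0.18 -0.02] grip 30.0 11.8
s 0.08200000000000005 s_bend_end 0.2253 right mm -0.94 heading err -0.06
[0.0013, 0.0, -0.0015, 0.0, 0.0, -0.1]
[0.0026, 0.0, -0.0015, 0.0, 0.0, -0.1]
[0.0038, 0.0, -0.0015, 0.0, 0.0, -0.1]
[0.0051, -0.0, -0.0015, 0.0, 0.0, -0.1]
[0.0063, -0.0, -0.0015, 0.0, 0.0, -0.1]
[0.0076, -0.0, -0.0015, 0.0, 0.0, -0.1]
[0.0088, -0.0, -0.0015, 0.0, 0.0, -0.1]
[0.0101, -0.0, -0.0015, 0.0, 0.0, -0.1]
```

First the lift to centre the bore, then a short slide.

In the tool's units: 0.01 m is 0.02, -0.0015 m is -0.003.

>>> {"method": "play_rows", "body": {"motion": [[[0,0,-0.001,0,0,0],[0,0,-0.002,0,0,0],[0,0,-0.003,0,0,0],[0.002,0,-0.003,0,0,0],[0.005,0,-0.003,0,0,0],[0.009,0,-0.003,0,0,0],[0.014,0,-0.003,0,0,0],[0.02,0,-0.003,0,0,0]]]}}

```text
time_s: 5.05
position: [0.5761, 0.0042, 0.198]
tcp_rot: [[0.403, 0.915, -0.0], [0.915, -0.403, 0.0], [0.0, -0.0, -1.0]]
force: [0.4, 0.6, -2.1]
opening: 0.129
grasp_force: 30.0
```

```bash
python3 plan.py 1 20
```

```text
t 5.05 pos [0.5761 0.0042 0.198 ] Ft [0.7 0.1 2.1] Mt [ 0.03 -0.17  0.04] grip 30.0 11.3
s 0.09200000000000005 s_bend_end 0.2253 right mm -1.12 heading err -0.07
[0.0023, 0.0002, -0.0001, -0.0, -0.0, -0.1]
[0.0048, 0.0002, -0.0001, -0.0, -0.0, -0.1]
[0.0073, 0.0002, -0.0001, -0.0, -0.0, -0.1]
[0.0098, 0.0002, -0.0001, -0.0, -0.0, -0.1]
[0.0123, 0.0002, -0.0001, -0.0, -0.0, -0.1]
[0.0148, 0.0002, -0.0001, -0.0, -0.0, -0.1]
[0.0173, 0.0002, -0.0001, -0.0, -0.0, -0.1]
[0.0198, 0.0002, -0.0001, -0.0, -0.0, -0.1]
```

In the tool's units: 0.0195 m is 0.039, 0.017 m is 0.034.

>>> {"method": "play_rows", "body": {"motion": [[[0.004,0,0,0,0,0],[0.009,0,0,0,0,0],[0.014,0,0,0,0,0],[0.019,0,0,0,0,0],[0.024,0,0,0,0,0],[0.029,0,0,0,0,0],[0.034,0,0,0,0,0],[0.039,0,0,0,0,0]]]}}

```text
time_s: 5.72
position: [0.584, 0.022, 0.1981]
tcp_rot: [[0.403, 0.915, -0.0], [0.915, -0.403, -0.0], [-0.0, 0.0, -1.0]]
force: [0.1, 0.3, -2.2]
opening: 0.137
grasp_force: 30.0
```

```bash
python3 plan.py 1 18
```

```text
t 5.72 pos [0.584  0.022  0.1981] Ft [ 0.3 -0.   2.2] Mt [ 0.03 -0.14 -0.01] grip 30.0 11.9
s 0.11150000000000007 s_bend_end 0.2253 right mm -1.04 heading err -0.06
[0.002, 0.0001, -0.0, 0.0, 0.0, -0.1]
[0.0043, 0.0001, -0.0, 0.0, 0.0, -0.1]
[0.0065, 0.0001, -0.0, 0.0, 0.0, -0.1]
[0.0088, 0.0001, -0.0, 0.0, 0.0, -0.1]
[0.011, 0.0001, -0.0, 0.0, 0.0, -0.1]
[0.0133, 0.0001, -0.0, 0.0, 0.0, -0.1]
[0.0155, 0.0001, -0.0, 0.0, 0.0, -0.1]
[0.0178, 0.0, -0.0, 0.0, 0.0, -0.1]
```

In the tool's units: 0.018 m is 0.036, 0.0155 m is 0.031.

>>> {"method": "play_rows", "body": {"motion": [[[0.004,0,0,0,0,0],[0.009,0,0,0,0,0],[0.013,0,0,0,0,0],[0.018,0,0,0,0,0],[0.022,0,0,0,0,0],[0.027,0,0,0,0,0],[0.031,0,0,0,0,0],[0.036,0,0,0,0,0]]]}}

```text
time_s: 6.38
position: [0.5913, 0.0385, 0.1981]
tcp_rot: [[0.403, 0.915, -0.0], [0.915, -0.403, -0.0], [-0.0, -0.0, -1.0]]
force: [-0.1, 0.0, -3.1]
opening: 0.138
grasp_force: 30.0
```

```bash
python3 plan.py 1 14
```

```text
t 6.38 pos [0.5913 0.0385 0.1981] Ft [-0.  -0.1  3.1] Mt [ 0.02 -0.11 -0.01] grip 30.0 12.0
s 0.1295000000000001 s_bend_end 0.2253 right mm -1.04 heading err -0.07
[0.0016, -0.0, -0.0, -0.0, 0.0, -0.1]
[0.0033, -0.0001, -0.0, -0.0, 0.0, -0.1]
[0.0051, -0.0001, -0.0, -0.0, 0.0, -0.1]
[0.0068, -0.0001, -0.0, -0.0, 0.0, -0.1]
[0.0086, -0.0002, -0.0, -0.0, 0.0, -0.1]
[0.0103, -0.0002, -0.0, -0.0, 0.0, -0.1]
[0.0121, -0.0003, -0.0, -0.0, 0.0, -1.3]
[0.0138, -0.0004, -0.0, -0.0, 0.0, -2.6]
```

```bash
cat > plan.py <<'E'
# plan.py x ds_mm [right_mm] [yaw_deg] : rows along the rod, pose averaged over the collar's length
from now import *
a=[float(x) for x in sys.argv[2:]]+[0]*3
z=float(np.load("z.npy"))
for k in range(1,9):
    sk=s+a[0]/1000*k/8; W=[world(p,t,z) for t in np.linspace(sk-.014,sk+.014,29)]
    h=np.mean([w[1] for w in W]); X=np.mean([w[0] for w in W],0)+a[1]/1000*np.array([np.sin(h),-np.cos(h),0]); X[:2]+=off[:2]
    sh,w=rel(st,X,h+np.radians(a[2])); print([round(v/1000,4) for v in sh]+[round(v,1) for v in w])
E
python3 plan.py 1 14
```

```text
t 6.38 pos [0.5913 0.0385 0.1981] Ft [-0.  -0.1  3.1] Mt [ 0.02 -0.11 -0.01] grip 30.0 12.0
s 0.1295000000000001 s_bend_end 0.2253 right mm -1.04 heading err -0.07
[0.0016, 0.0001, -0.0, -0.0, 0.0, -0.5]
[0.0033, 0.0001, -0.0, -0.0, 0.0, -0.8]
[0.0051, 0.0, -0.0, -0.0, 0.0, -1.1]
[0.0068, -0.0, -0.0, -0.0, 0.0, -1.6]
[0.0086, -0.0001, -0.0, -0.0, 0.0, -2.1]
[0.0103, -0.0001, -0.0, -0.0, 0.0, -2.7]
[0.0121, -0.0002, -0.0, -0.0, 0.0, -3.3]
[0.0138, -0.0003, -0.0, -0.0, 0.0, -4.1]
```

In the tool's units: 0.0138 m is 0.0276, 0.0103 m is 0.0206, -4.1 degrees is -0.0228.

>>> {"method": "play_rows", "body": {"motion": [[[0.003,0,0,0,0,-0.0028],[0.0066,0,0,0,0,-0.0044],[0.01,0,0,0,0,-0.0061],[0.014,0,0,0,0,-0.0089],[0.017,-0.0002,0,0,0,-0.0117],[0.0206,-0.0002,0,0,0,-0.015],[0.024,-0.0004,0,0,0,-0.0183],[0.0276,-0.0006,0,0,0,-0.0228]]]}}

```text
time_s: 7.05
position: [0.5965, 0.0512, 0.1981]
tcp_rot: [[0.335, 0.942, 0.0], [0.942, -0.335, -0.0], [-0.0, 0.0, -1.0]]
force: [-0.2, 0.6, -2.3]
opening: 0.141
grasp_force: 30.0
```

```bash
python3 plan.py 1 12
```

```text
t 7.05 pos [0.5965 0.0512 0.1981] Ft [ 0.5 -0.4  2.3] Mt [ 0.1  -0.13  0.04] grip 30.0 12.3
s 0.1435000000000001 s_bend_end 0.2253 right mm -1.24 heading err 1.6
[0.0016, -0.0, -0.0, 0.0, 0.0, -0.6]
[0.003, -0.0001, -0.0, 0.0, 0.0, -1.3]
[0.0045, -0.0001, -0.0, 0.0, 0.0, -2.1]
[0.006, -0.0002, -0.0, 0.0, 0.0, -3.0]
[0.0075, -0.0003, -0.0, 0.0, 0.0, -3.9]
[0.009, -0.0004, -0.0, 0.0, 0.0, -4.9]
[0.0105, -0.0005, -0.0, 0.0, 0.0, -5.9]
[0.012, -0.0007, -0.0, 0.0, 0.0, -7.0]
```

In the tool's units: 0.012 m is 0.024, 0.0105 m is 0.021, -5.9 degrees is -0.0328.

>>> {"method": "play_rows", "body": {"motion": [[[0.003,0,0,0,0,-0.0033],[0.006,-0.0002,0,0,0,-0.0072],[0.009,-0.0002,0,0,0,-0.0117],[0.012,-0.0004,0,0,0,-0.0167],[0.015,-0.0006,0,0,0,-0.0217],[0.018,-0.0008,0,0,0,-0.0272],[0.021,-0.001,0,0,0,-0.0328],[0.024,-0.0014,0,0,0,-0.0389]]]}}

```text
time_s: 7.72
position: [0.5999, 0.0627, 0.198]
tcp_rot: [[0.217, 0.976, 0.0], [0.976, -0.217, -0.0], [0.0, 0.0, -1.0]]
force: [-0.3, -0.8, -2.4]
opening: 0.136
grasp_force: 30.0
```

```bash
python3 plan.py 1 12
```

```text
t 7.72 pos [0.5999 0.0627 0.198 ] Ft [-0.8 -0.2  2.4] Mt [ 0.   -0.13 -0.07] grip 30.0 11.8
s 0.1555000000000001 s_bend_end 0.2253 right mm -1.35 heading err 0.04
[0.0015, -0.0, -0.0001, 0.0, 0.0, -1.0]
[0.003, -0.0001, -0.0001, 0.0, 0.0, -2.1]
[0.0044, -0.0001, -0.0001, 0.0, 0.0, -3.2]
[0.0059, -0.0002, -0.0001, 0.0, 0.0, -4.3]
[0.0074, -0.0004, -0.0001, 0.0, 0.0, -5.3]
[0.0089, -0.0005, -0.0001, 0.0, 0.0, -6.4]
[0.0104, -0.0007, -0.0001, 0.0, 0.0, -7.5]
[0.0119, -0.0009, -0.0001, 0.0, 0.0, -8.6]
```

In the tool's units: 0.012 m is 0.024, 0.003 m is 0.006, -8.6 degrees is -0.0478.

>>> {"method": "play_rows", "body": {"motion": [[[0.003,0,0,0,0,-0.0056],[0.006,-0.0002,0,0,0,-0.0117],[0.009,-0.0002,0,0,0,-0.0178],[0.012,-0.0004,0,0,0,-0.0239],[0.015,-0.0008,0,0,0,-0.0294],[0.018,-0.001,0,0,0,-0.0356],[0.021,-0.0014,0,0,0,-0.0417],[0.024,-0.0018,0,0,0,-0.0478]]]}}

```text
time_s: 8.38
position: [0.6016, 0.0746, 0.1981]
tcp_rot: [[0.069, 0.998, -0.0], [0.998, -0.069, -0.0], [-0.0, -0.0, -1.0]]
force: [0.9, 0.0, -1.9]
opening: 0.135
grasp_force: 30.0
```

```bash
python3 plan.py 1 12
```

```text
t 8.38 pos [0.6016 0.0746 0.1981] Ft [0.1 0.9 1.9] Mt [ 0.05 -0.16  0.04] grip 30.0 11.7
s 0.16750000000000012 s_bend_end 0.2253 right mm -1.34 heading err 0.05
[0.0013, 0.0, -0.0, -0.0, 0.0, -1.0]
[0.0028, -0.0, -0.0, -0.0, 0.0, -2.1]
[0.0043, -0.0001, -0.0, -0.0, 0.0, -3.2]
[0.0058, -0.0002, -0.0, -0.0, 0.0, -4.2]
[0.0073, -0.0003, -0.0, -0.0, 0.0, -5.3]
[0.0088, -0.0005, -0.0, -0.0, 0.0, -6.4]
[0.0102, -0.0007, -0.0, -0.0, 0.0, -7.5]
[0.0117, -0.0009, -0.0, -0.0, 0.0, -8.5]
```

In the tool's units: 0.0118 m is 0.0236, 0.0088 m is 0.0176, -8.5 degrees is -0.0472.

>>> {"method": "play_rows", "body": {"motion": [[[0.0028,0,0,0,0,-0.0056],[0.0056,0,0,0,0,-0.0117],[0.0086,-0.0002,0,0,0,-0.0178],[0.0116,-0.0004,0,0,0,-0.0233],[0.0146,-0.0006,0,0,0,-0.0294],[0.0176,-0.001,0,0,0,-0.0356],[0.0206,-0.0014,0,0,0,-0.0417],[0.0236,-0.0018,0,0,0,-0.0472]]]}}

```text
time_s: 9.05
position: [0.6015, 0.0864, 0.1981]
tcp_rot: [[-0.079, 0.997, -0.0], [0.997, 0.079, -0.0], [-0.0, -0.0, -1.0]]
force: [0.3, 0.4, -2.3]
opening: 0.137
grasp_force: 30.0
```

```bash
python3 plan.py 1 12
```

```text
t 9.05 pos [0.6015 0.0864 0.1981] Ft [0.4 0.4 2.3] Mt [ 0.04 -0.06 -0.02] grip 30.0 12.0
s 0.17950000000000013 s_bend_end 0.2253 right mm -1.31 heading err -0.05
[0.0014, 0.0, -0.0, -0.0, 0.0, -1.1]
[0.0029, -0.0, -0.0, -0.0, 0.0, -2.2]
[0.0044, -0.0001, -0.0, -0.0, 0.0, -3.3]
[0.0059, -0.0002, -0.0, -0.0, 0.0, -4.3]
[0.0074, -0.0003, -0.0, -0.0, 0.0, -5.4]
[0.0089, -0.0005, -0.0, -0.0, 0.0, -6.5]
[0.0104, -0.0007, -0.0, -0.0, 0.0, -7.6]
[0.0118, -0.0009, -0.0, -0.0, 0.0, -8.6]
```

In the tool's units: 0.0118 m is 0.0236, 0.0104 m is 0.0208, -8.6 degrees is -0.0478.

>>> {"method": "play_rows", "body": {"motion": [[[0.0028,0,0,0,0,-0.0061],[0.0058,0,0,0,0,-0.0122],[0.0088,-0.0002,0,0,0,-0.0183],[0.0118,-0.0004,0,0,0,-0.0239],[0.0148,-0.0006,0,0,0,-0.03],[0.0178,-0.001,0,0,0,-0.0361],[0.0208,-0.0014,0,0,0,-0.0422],[0.0236,-0.0018,0,0,0,-0.0478]]]}}

```text
time_s: 9.72
position: [0.5997, 0.0981, 0.198]
tcp_rot: [[-0.228, 0.974, -0.0], [0.974, 0.228, -0.0], [-0.0, -0.0, -1.0]]
force: [-0.6, 0.1, -2.1]
opening: 0.135
grasp_force: 30.0
```

```bash
python3 plan.py 1 12
```

```text
t 9.72 pos [0.5997 0.0981 0.198 ] Ft [ 0.2 -0.6  2.1] Mt [ 0.09 -0.02  0.02] grip 30.0 11.7
s 0.19150000000000014 s_bend_end 0.2253 right mm -1.21 heading err -0.04
[0.0015, 0.0, -0.0001, -0.0, 0.0, -1.1]
[0.003, -0.0, -0.0001, -0.0, 0.0, -2.2]
[0.0045, -0.0001, -0.0001, -0.0, 0.0, -3.3]
[0.006, -0.0002, -0.0001, -0.0, 0.0, -4.3]
[0.0075, -0.0003, -0.0001, -0.0, 0.0, -5.4]
[0.009, -0.0005, -0.0001, -0.0, 0.0, -6.5]
[0.0104, -0.0007, -0.0001, -0.0, 0.0, -7.6]
[0.0119, -0.0009, -0.0001, -0.0, 0.0, -8.6]
```

In the tool's units: 0.0118 m is 0.0236, 0.0104 m is 0.0208, -8.6 degrees is -0.0478.

>>> {"method": "play_rows", "body": {"motion": [[[0.003,0,0,0,0,-0.0061],[0.006,0,0,0,0,-0.0122],[0.009,-0.0002,0,0,0,-0.0183],[0.012,-0.0004,0,0,0,-0.0239],[0.015,-0.0006,0,0,0,-0.03],[0.018,-0.001,0,0,0,-0.0361],[0.0208,-0.0014,0,0,0,-0.0422],[0.0236,-0.0018,0,0,0,-0.0478]]]}}

```text
time_s: 10.38
position: [0.5961, 0.1094, 0.198]
tcp_rot: [[-0.371, 0.929, -0.0], [0.929, 0.371, -0.0], [0.0, -0.0, -1.0]]
force: [-0.3, -0.2, -3.2]
opening: 0.132
grasp_force: 30.0
```

```bash
python3 plan.py 1 12; python3 - <<'E'
from rig import imaging
from fit import *
p=np.load("p.npy"); off=np.load("off.npy"); d=imaging.capture("wrist")
im=d["frame"][:,:,::-1].copy()
for s in np.arange(.2,.14+.08*p[3]+.145,.006):
    u=proj(d,world(p,s)[0]+off)[0]
    if 0<u[0]<640 and 0<u[1]<480: cv2.circle(im,tuple(int(x) for x in u),1,(0,0,255),-1)
cv2.imwrite("pics/w3.png",im)
E
```

```text
t 10.38 pos [0.5961 0.1094 0.198 ] Ft [-0.  -0.3  3.2] Mt [ 0.11 -0.1  -0.03] grip 30.0 11.5
s 0.20350000000000015 s_bend_end 0.2253 right mm -1.17 heading err -0.04
[0.0016, 0.0001, -0.0001, -0.0, -0.0, -1.1]
[0.0031, 0.0, -0.0001, -0.0, -0.0, -2.2]
[0.0046, -0.0001, -0.0001, -0.0, -0.0, -3.3]
[0.0061, -0.0002, -0.0001, -0.0, -0.0, -4.3]
[0.0076, -0.0003, -0.0001, -0.0, -0.0, -5.4]
[0.009, -0.0004, -0.0001, -0.0, -0.0, -6.5]
[0.0105, -0.0006, -0.0001, -0.0, -0.0, -7.4]
[0.012, -0.0008, -0.0001, -0.0, -0.0, -8.4]
```

View pics/w3.png

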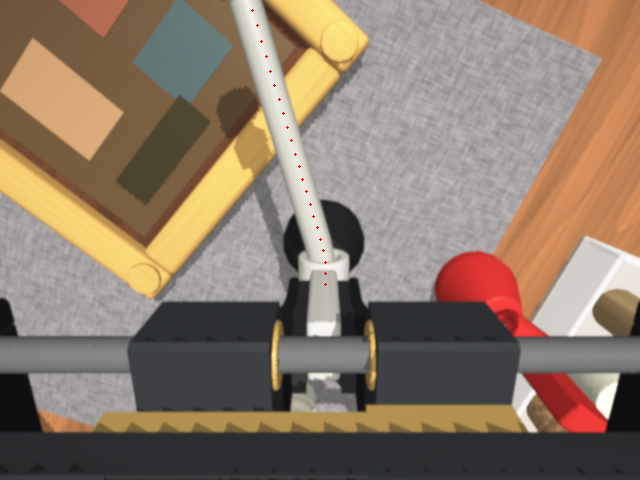

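The wrist view shows the outer leg running from (322,250) up to (247,10), with the model dots parallel and within a few pixels. I keep going.

In the tool's units: 0.012 m is 0.024, 0.0105 m is 0.021, -8.4 degrees is -0.0467.

>>> {"method": "play_rows", "body": {"motion": [[[0.003,0,0,0,0,-0.0061],[0.006,0,0,0,0,-0.0122],[0.009,-0.0002,0,0,0,-0.0183],[0.012,-0.0004,0,0,0,-0.0239],[0.015,-0.0006,0,0,0,-0.03],[0.018,-0.001,0,0,0,-0.0361],[0.021,-0.0012,0,0,0,-0.0411],[0.024,-0.0016,0,0,0,-0.0467]]]}}

```text
time_s: 11.1
position: [0.5909, 0.1202, 0.198]
tcp_rot: [[-0.502, 0.865, -0.0], [0.865, 0.502, -0.0], [-0.0, -0.0, -1.0]]
force: [-1.6, -0.4, -2.0]
opening: 0.141
grasp_force: 30.0
```

```bash
python3 plan.py 1 12
```

```text
t 11.1 pos [0.5909 0.1202 0.198 ] Ft [ 0.5 -1.6  2. ] Mt [ 0.19 -0.13  0.01] grip 30.0 12.3
s 0.21550000000000016 s_bend_end 0.2253 right mm -1.01 heading err -0.24
[0.0015, 0.0, -0.0001, -0.0, 0.0, -0.8]
[0.003, -0.0, -0.0001, -0.0, 0.0, -1.6]
[0.0045, -0.0001, -0.0001, -0.0, 0.0, -2.4]
[0.006, -0.0001, -0.0001, -0.0, 0.0, -3.1]
[0.0075, -0.0002, -0.0001, -0.0, 0.0, -3.8]
[0.009, -0.0003, -0.0001, -0.0, 0.0, -4.4]
[0.0105, -0.0005, -0.0001, -0.0, 0.0, -4.9]
[0.012, -0.0006, -0.0001, -0.0, 0.0, -5.4]
```

In the tool's units: 0.012 m is 0.024, 0.0105 m is 0.021, -3.8 degrees is -0.0211.

>>> {"method": "play_rows", "body": {"motion": [[[0.003,-0.0002,0,0,0,-0.0044],[0.006,-0.0004,0,0,0,-0.0089],[0.009,-0.0006,0,0,0,-0.0133],[0.012,-0.0008,0,0,0,-0.0172],[0.015,-0.0012,0,0,0,-0.0211],[0.018,-0.0016,0,0,0,-0.025],[0.021,-0.002,0,0,0,-0.0289],[0.024,-0.0024,0,0,0,-0.0328]]]}}

```text
time_s: 11.77
position: [0.5839, 0.1301, 0.1981]
tcp_rot: [[-0.588, 0.809, 0.0], [0.809, 0.588, 0.0], [-0.0, 0.0, -1.0]]
force: [0.5, -0.4, -2.2]
opening: 0.134
grasp_force: 30.0
```

```bash
python3 plan.py 1 12
```

```text
t 11.77 pos [0.5839 0.1301 0.1981] Ft [-0.6  0.1  2.2] Mt [ 0.05 -0.03  0.02] grip 30.0 11.6
s 0.22750000000000017 s_bend_end 0.2253 right mm -1.03 heading err -1.37
[0.0014, 0.0005, 0.0, 0.0, 0.0, 0.1]
[0.0029, 0.0004, 0.0, 0.0, 0.0, -0.3]
[0.0044, 0.0004, 0.0, 0.0, 0.0, -0.6]
[0.0059, 0.0004, 0.0, 0.0, 0.0, -0.9]
[0.0074, 0.0004, 0.0, 0.0, 0.0, -1.1]
[0.0089, 0.0004, 0.0, 0.0, 0.0, -1.2]
[0.0104, 0.0003, 0.0, 0.0, 0.0, -1.3]
[0.0119, 0.0003, 0.0, 0.0, 0.0, -1.4]
```

In the tool's units: 0.012 m is 0.024, 0.0104 m is 0.0208, -1.6 degrees is -0.0089.

>>> {"method": "play_rows", "body": {"motion": [[[0.0028,0,0,0,0,-0.0011],[0.0058,0,0,0,0,-0.0028],[0.0088,0,0,0,0,-0.0044],[0.0118,0,0,0,0,-0.0061],[0.0148,0,0,0,0,-0.0072],[0.0178,-0.0002,0,0,0,-0.0083],[0.0208,-0.0002,0,0,0,-0.0089],[0.024,-0.0004,0,0,0,-0.0094]]]}}

```text
time_s: 12.43
position: [0.5767, 0.1396, 0.1981]
tcp_rot: [[-0.611, 0.792, 0.0], [0.792, 0.611, -0.0], [-0.0, 0.0, -1.0]]
force: [-0.7, 0.4, -2.9]
opening: 0.14
grasp_force: 30.0
```

```bash
python3 plan.py 1 14
```

```text
t 12.43 pos [0.5767 0.1396 0.1981] Ft [ 0.7 -0.4  2.9] Mt [ 0.08 -0.06  0.03] grip 30.0 12.2
s 0.23950000000000018 s_bend_end 0.2253 right mm -0.97 heading err 0.27
[0.0016, 0.0005, -0.0, 0.0, 0.0, 0.3]
[0.0034, 0.0005, -0.0, 0.0, 0.0, 0.3]
[0.0051, 0.0005, -0.0, 0.0, 0.0, 0.3]
[0.0069, 0.0006, -0.0, 0.0, 0.0, 0.3]
[0.0086, 0.0006, -0.0, 0.0, 0.0, 0.3]
[0.0104, 0.0006, -0.0, 0.0, 0.0, 0.3]
[0.0121, 0.0006, -0.0, 0.0, 0.0, 0.3]
[0.0139, 0.0006, -0.0, 0.0, 0.0, 0.3]
```

In the tool's units: 0.014 m is 0.028, 0.0122 m is 0.0244.

>>> {"method": "play_rows", "body": {"motion": [[[0.0036,0,0,0,0,0],[0.007,0,0,0,0,0],[0.0104,0,0,0,0,0],[0.014,0,0,0,0,0],[0.0176,0,0,0,0,0],[0.021,0,0,0,0,0],[0.0244,0,0,0,0,0],[0.028,0,0,0,0,0]]]}}

```text
time_s: 13.1
position: [0.5681, 0.1507, 0.1981]
tcp_rot: [[-0.611, 0.792, 0.0], [0.792, 0.611, -0.0], [-0.0, -0.0, -1.0]]
force: [-0.2, -0.4, -2.5]
opening: 0.135
grasp_force: 30.0
```

```bash
python3 now.py 1
```

```text
t 13.1 pos [0.5681 0.1507 0.1981] Ft [-0.1 -0.4  2.5] Mt [ 0.01 -0.09 -0.  ] grip 30.0 11.8
s 0.25350000000000017 s_bend_end 0.2253 right mm -1.06 heading err 0.26
```

In the tool's units: 0.0195 m is 0.039, 0.017 m is 0.034.

>>> {"method": "play_rows", "body": {"motion": [[[0.0044,0,0,0,0,0],[0.009,0,0,0,0,0],[0.014,0,0,0,0,0],[0.019,0,0,0,0,0],[0.024,0,0,0,0,0],[0.029,0,0,0,0,0],[0.034,0,0,0,0,0],[0.039,0,0,0,0,0]]]}}

```text
time_s: 13.77
position: [0.5561, 0.1663, 0.1981]
tcp_rot: [[-0.611, 0.792, 0.0], [0.792, 0.611, -0.0], [-0.0, -0.0, -1.0]]
force: [0.7, 0.2, -2.4]
opening: 0.132
grasp_force: 30.0
```

```bash
python3 now.py 1
```

```text
t 13.77 pos [0.5561 0.1663 0.1981] Ft [-0.3  0.7  2.4] Mt [ 0.03 -0.03 -0.02] grip 30.0 11.5
s 0.2735000000000002 s_bend_end 0.2253 right mm -1.14 heading err 0.27
```

In the tool's units: 0.0195 m is 0.039, 0.017 m is 0.034.

>>> {"method": "play_rows", "body": {"motion": [[[0.0044,0,0,0,0,0],[0.009,0,0,0,0,0],[0.014,0,0,0,0,0],[0.019,0,0,0,0,0],[0.024,0,0,0,0,0],[0.029,0,0,0,0,0],[0.034,0,0,0,0,0],[0.039,0,0,0,0,0]]]}}

```text
time_s: 14.43
position: [0.5442, 0.1817, 0.198]
tcp_rot: [[-0.611, 0.792, 0.0], [0.792, 0.611, 0.0], [0.0, 0.0, -1.0]]
force: [0.5, -0.2, -2.7]
opening: 0.138
grasp_force: 30.0
```

```bash
python3 now.py 1
```

```text
t 14.43 pos [0.5442 0.1817 0.198 ] Ft [-0.4  0.3  2.7] Mt [ 0.08 -0.05  0.01] grip 30.0 12.0
s 0.2925000000000002 s_bend_end 0.2253 right mm -1.23 heading err 0.26
```

In the tool's units: 0.019 m is 0.038, 0.017 m is 0.034.

>>> {"method": "play_rows", "body": {"motion": [[[0.004,0,0,0,0,0],[0.009,0,0,0,0,0],[0.014,0,0,0,0,0],[0.019,0,0,0,0,0],[0.024,0,0,0,0,0],[0.029,0,0,0,0,0],[0.034,0,0,0,0,0],[0.038,0,0,0,0,0]]]}}

```text
time_s: 15.1
position: [0.5325, 0.1968, 0.198]
tcp_rot: [[-0.611, 0.792, -0.0], [0.792, 0.611, -0.0], [0.0, -0.0, -1.0]]
force: [-0.3, 0.3, -2.9]
opening: 0.136
grasp_force: 30.0
```

```bash
python3 now.py 1
```

```text
t 15.1 pos [0.5325 0.1968 0.198 ] Ft [ 0.5 -0.1  2.9] Mt [ 0.04 -0.03  0.01] grip 30.0 11.8
s 0.3120000000000003 s_bend_end 0.2253 right mm -1.35 heading err 0.27
```

In the tool's units: 0.012 m is 0.024, 0.0105 m is 0.021.

>>> {"method": "play_rows", "body": {"motion": [[[0.003,0,0,0,0,0],[0.006,0,0,0,0,0],[0.009,0,0,0,0,0],[0.012,0,0,0,0,0],[0.015,0,0,0,0,0],[0.018,0,0,0,0,0],[0.021,0,0,0,0,0],[0.024,0,0,0,0,0]]]}}

```text
time_s: 15.77
position: [0.5259, 0.2055, 0.1981]
tcp_rot: [[-0.611, 0.791, 0.001], [0.791, 0.611, -0.001], [-0.002, 0.0, -1.0]]
force: [1.6, -2.4, -3.4]
opening: 0.137
grasp_force: 30.0
```

```bash
python3 now.py 1
```

```text
t 15.77 pos [0.5259 0.2055 0.1981] Ft [-2.8 -0.2  3.4] Mt [ 0.16 -0.61  0.  ] grip 30.0 11.9
s 0.3230000000000003 s_bend_end 0.2253 right mm -1.34 heading err 0.29
```

The ring is in contact at about 3 N. I push it slowly.

In the tool's units: 0.01 m is 0.02, 0.0088 m is 0.0176.

>>> {"method": "play_rows", "body": {"motion": [[[0.0024,0,0,0,0,0],[0.005,0,0,0,0,0],[0.0076,0,0,0,0,0],[0.01,0,0,0,0,0],[0.0124,0,0,0,0,0],[0.015,0,0,0,0,0],[0.0176,0,0,0,0,0],[0.02,0,0,0,0,0]]]}}

```text
time_s: 16.43
position: [0.5193, 0.2141, 0.1981]
tcp_rot: [[-0.611, 0.792, 0.0], [0.792, 0.611, 0.0], [-0.0, 0.0, -1.0]]
force: [0.9, -2.0, -3.2]
opening: 0.135
grasp_force: 30.0
```

```bash
python3 now.py 1
```

```text
t 16.43 pos [0.5193 0.2141 0.1981] Ft [-2.1 -0.6  3.2] Mt [ 0.07 -0.54 -0.01] grip 30.0 11.8
s 0.33350000000000024 s_bend_end 0.2253 right mm -1.37 heading err 0.26
```

In the tool's units: 0.0035 m is 0.007, 0.003 m is 0.006.

>>> {"method": "play_rows", "body": {"motion": [[[0.001,0,0,0,0,0],[0.002,0,0,0,0,0],[0.003,0,0,0,0,0],[0.004,0,0,0,0,0],[0.005,0,0,0,0,0],[0.006,0,0,0,0,0],[0.007,0,0,0,0,0]]]}}

```text
time_s: 17.02
position: [0.5172, 0.2168, 0.1981]
tcp_rot: [[-0.611, 0.792, 0.0], [0.792, 0.611, 0.0], [-0.0, 0.0, -1.0]]
force: [1.5, -1.5, -3.0]
opening: 0.136
grasp_force: 30.0
```

```bash
python3 now.py 1
```

```text
t 17.02 pos [0.5172 0.2168 0.1981] Ft [-2.1  0.3  3. ] Mt [ 0.06 -0.58  0.02] grip 30.0 11.8
s 0.3370000000000003 s_bend_end 0.2253 right mm -1.36 heading err 0.26
```

In the tool's units: 0.0015 m is 0.003, 0.0012 m is 0.0024.

>>> {"method": "play_rows", "body": {"motion": [[[0.0006,0,0,0,0,0],[0.0012,0,0,0,0,0],[0.0018,0,0,0,0,0],[0.0024,0,0,0,0,0],[0.003,0,0,0,0,0]]]}}

```text
time_s: 17.43
position: [0.5163, 0.2179, 0.1981]
tcp_rot: [[-0.611, 0.792, 0.0], [0.792, 0.611, 0.0], [-0.0, 0.0, -1.0]]
force: [1.8, -2.8, -2.3]
opening: 0.136
grasp_force: 30.0
```

```bash
python3 now.py 1
```

```text
t 17.43 pos [0.5163 0.2179 0.1981] Ft [-3.3 -0.3  2.3] Mt [ 0.08 -0.55  0.05] grip 30.0 11.8
s 0.33850000000000025 s_bend_end 0.2253 right mm -1.4 heading err 0.26
```

In the tool's units: 0.001 m is 0.002, 0.0008 m is 0.0016.

>>> {"method": "play_rows", "body": {"motion": [[[0.0006,0,0,0,0,0],[0.001,0,0,0,0,0],[0.0016,0,0,0,0,0],[0.002,0,0,0,0,0]]]}}

```text
time_s: 17.77
position: [0.5157, 0.2188, 0.1981]
tcp_rot: [[-0.611, 0.792, 0.0], [0.792, 0.611, 0.0], [-0.0, 0.0, -1.0]]
force: [1.6, -2.4, -3.8]
opening: 0.134
grasp_force: 30.0
```

```bash
python3 now.py 1
```

```text
t 17.77 pos [0.5157 0.2188 0.1981] Ft [-2.8 -0.2  3.8] Mt [-0.01 -0.59  0.02] grip 30.0 11.6
s 0.33950000000000025 s_bend_end 0.2253 right mm -1.37 heading err 0.26
```

In the tool's units: 0.001 m is 0.002, 0.0008 m is 0.0016.

>>> {"method": "play_rows", "body": {"motion": [[[0.0006,0,0,0,0,0],[0.001,0,0,0,0,0],[0.0016,0,0,0,0,0],[0.002,0,0,0,0,0]]]}}

```text
time_s: 18.1
position: [0.5154, 0.2192, 0.1981]
tcp_rot: [[-0.611, 0.792, 0.001], [0.792, 0.611, -0.001], [-0.001, 0.0, -1.0]]
force: [2.6, -4.1, -3.6]
opening: 0.134
grasp_force: 30.0
```

```bash
python3 now.py 1
```

```text
t 18.1 pos [0.5154 0.2192 0.1981] Ft [-4.8 -0.5  3.6] Mt [ 0.09 -0.94  0.06] grip 30.0 11.7
s 0.3400000000000003 s_bend_end 0.2253 right mm -1.39 heading err 0.28
```

In the tool's units: 0.0006 m is 0.0012, 0.0004 m is 0.0008.

>>> {"method": "play_rows", "body": {"motion": [[[0.0004,0,0,0,0,0],[0.0008,0,0,0,0,0],[0.0012,0,0,0,0,0],[0.0012,0,0,0,0,0]]]}}

```text
time_s: 18.43
position: [0.5154, 0.2192, 0.1981]
tcp_rot: [[-0.611, 0.791, 0.001], [0.791, 0.611, -0.001], [-0.002, 0.0, -1.0]]
force: [3.0, -4.4, -3.6]
opening: 0.136
grasp_force: 30.0
```

```bash
python3 now.py 1; python3 - <<'E'
from rig import imaging
import cv2,numpy as np
o=[]
for c,b in (("scene",(340,150,120,90)),("top",(190,190,120,90))):
    d=imaging.capture(c); x,y,w,h=b; o.append(cv2.resize(d["frame"][y:y+h,x:x+w,::-1],None,fx=3.3,fy=3.3,interpolation=cv2.INTER_CUBIC))
cv2.imwrite("pics/end.png",np.hstack(o))
E
```

```text
t 18.43 pos [0.5154 0.2192 0.1981] Ft [-5.3 -0.3  3.6] Mt [ 0.12 -1.25  0.  ] grip 30.0 11.8
s 0.3400000000000003 s_bend_end 0.2253 right mm -1.38 heading err 0.28
```

View pics/end.png

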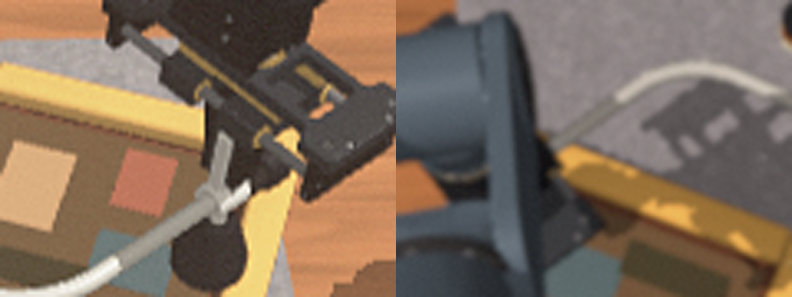

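Motion has stopped at s = 0.340, where home was predicted at 0.339. One firmer nudge to confirm.

In the tool's units: 0.0012 m is 0.0024, 0.0008 m is 0.0016.

>>> {"method": "play_rows", "body": {"motion": [[[0.0008,0,0,0,0,0],[0.0016,0,0,0,0,0],[0.0024,0,0,0,0,0],[0.0024,0,0,0,0,0],[0.0024,0,0,0,0,0]]]}}

```text
time_s: 18.95
position: [0.5153, 0.2193, 0.1981]
tcp_rot: [[-0.612, 0.791, 0.003], [0.791, 0.612, -0.003], [-0.004, 0.0, -1.0]]
force: [4.8, -6.0, -3.5]
opening: 0.134
grasp_force: 30.0
```

```bash
python3 now.py 1
```

```text
t 18.95 pos [0.5153 0.2193 0.1981] Ft [-7.6  0.1  3.5] Mt [ 0.27 -1.73  0.08] grip 30.0 11.7
s 0.3400000000000003 s_bend_end 0.2253 right mm -1.35 heading err 0.31
```

Firm stop at 7.6 N. I relieve the push, lower the carriage onto the rod and open.

>>> {"method": "play_rows", "body": {"motion": [[[-0.002,0,0,0,0,0],[-0.004,0,0,0,0,0],[-0.0056,0,0,0,0,0],[-0.0056,0,0.001,0,0,0],[-0.0056,0,0.002,0,0,0],[-0.0056,0,0.0028,0,0,0],[-0.0056,0,0.0028,0,0,0]]]}}

```text
time_s: 19.53
position: [0.5155, 0.219, 0.1967]
tcp_rot: [[-0.611, 0.792, -0.0], [0.792, 0.611, 0.0], [0.0, 0.0, -1.0]]
force: [0.3, -1.0, -1.7]
opening: 0.137
grasp_force: 30.0
```

```bash
python3 now.py 1
```

```text
t 19.53 pos [0.5155 0.219  0.1967] Ft [-1.  -0.3  1.7] Mt [ 0.03 -0.37  0.01] grip 30.0 12.0
s 0.3400000000000003 s_bend_end 0.2253 right mm -1.42 heading err 0.27
```

>>> {"method": "play_rows", "body": {"motion": [[[0,0,0,0,0,0],[0,0,0,0,0,0],[0,0,0,0,0,0],[0,0,0,0,0,0],[0,0,0,0,0,0],[0,0,0,0,0,0]]], "fingers": 0.045}}

```text
time_s: 20.03
position: [0.5156, 0.2188, 0.1967]
tcp_rot: [[-0.611, 0.792, -0.0], [0.792, 0.611, 0.0], [0.0, 0.0, -1.0]]
force: [0.3, -0.4, -0.7]
opening: 0.475
grasp_force: 0.0
```

In the tool's units: -0.15 m is -0.3, -0.13 m is -0.26.

>>> {"method": "play_rows", "body": {"motion": [[[0,0,-0.01,0,0,0],[0,0,-0.03,0,0,0],[0,0,-0.06,0,0,0],[0,0,-0.1,0,0,0],[0,0,-0.15,0,0,0],[0,0,-0.2,0,0,0],[0,0,-0.26,0,0,0],[0,0,-0.3,0,0,0]]]}}

```text
time_s: 20.7
position: [0.5164, 0.2189, 0.3506]
tcp_rot: [[-0.611, 0.792, 0.004], [0.792, 0.611, 0.001], [-0.002, 0.004, -1.0]]
force: [0.7, 0.5, 0.0]
opening: 0.515
grasp_force: 0.0
```

In the tool's units: -0.13 m is -0.26, -0.12 m is -0.24.

>>> {"method": "play_rows", "body": {"motion": [[[-0.06,0,0,0,0,0],[-0.12,0,0,0,0,0],[-0.18,0,0,0,0,0],[-0.24,0,0,0,0,0],[-0.26,0,0,0,0,0],[-0.26,0,0,0,0,0]]]}}

```text
time_s: 21.2
position: [0.5965, 0.1137, 0.3472]
tcp_rot: [[-0.608, 0.794, 0.001], [0.794, 0.608, -0.0], [-0.001, 0.001, -1.0]]
force: [-0.0, 0.9, 0.3]
opening: 0.514
grasp_force: 0.0
```

```bash
python3 - <<'E'
from rig import imaging,bot
import cv2,numpy as np
o=[]
for c,b in (("scene",(340,150,120,90)),("wrist",(0,0,640,480))):
    d=imaging.capture(c); x,y,w,h=b; o.append(cv2.resize(d["frame"][y:y+h,x:x+w,::-1],(396,297),interpolation=cv2.INTER_CUBIC))
cv2.imwrite("pics/end2.png",np.hstack(o)); print(bot.read_state()["position"],bot.read_state()["time_s"])
E
```

```text
[0.59440952 0.11621186 0.34688166] 21.3
```

View pics/end2.png

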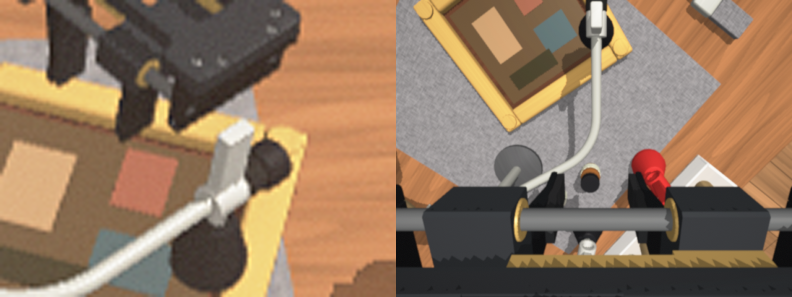

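The left view shows the carriage hanging upright at (230,190), with the ring and knob together at (265,165) and no gap between them. The gripper is clear, so I hand in.

>>> {"method": "play_rows", "body": {"motion": [[[0,0,0,0,0,0],[0,0,0,0,0,0],[0,0,0,0,0,0],[0,0,0,0,0,0],[0,0,0,0,0,0],[0,0,0,0,0,0]]]}}

```text
time_s: 21.8
position: [0.5949, 0.1162, 0.3467]
tcp_rot: [[-0.611, 0.791, 0.0], [0.791, 0.611, 0.0], [0.0, 0.0, -1.0]]
force: [-0.5, 0.2, -0.0]
opening: 0.518
grasp_force: 0.0
```

```bash
python3 -c "
from rig import bot
print(bot.hand_in())"
```

```text
the job is handed in; nothing more can be done
None
```

The lamp carriage pushed the stop ring to a firm stop at the end knob and now hangs free with the gripper clear; the highest push I read was about 8 N, and the job was handed in at 21.8 s.

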